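# Pack the second dropper bottle and tuck the carton shut

## Task

Stand the loose white dropper bottle upright in the empty half of the open cardboard carton, next to the one already packed. Then close the carton: swing the lid over and tuck its hinged tab down inside, behind the front wall, so that the lid lies flat. Leave the other things on the worktop where they are.

Things in the scene. Friction and masses are not known exactly. Their poses are not given: they have to be found in the camera images.
- carton: Brown cardboard carton, open at the top, fixed to the worktop. Outer 118 (x) x 158 (y) x 100 mm high, walls 4 mm, floor 5 mm. Origin: centre of its underside, z up. Front wall on its -x side (x -59 to -55 mm), lid hinged on its +x side. A thin divider along x at y = 0, up to z = 40 mm, makes two halves of 110 x 73 mm: +y holds the packed bottle, -y is empty.
- empty_half (a point): Centre of the floor of the carton's empty half, at carton (0, -38.5, 5) mm; axes as the carton's.
- front_rim (a point): Middle of the top edge of the carton's front wall, at carton (-57, 0, 100) mm; the wall is 4 mm thick here. The tab must go down on the +x side of it.
- carton_lid (a joint): Lid angle, rad: 0 = shut, flat; 1.57 = upright; starts at 1.8 to 2.05 (leaning back), stop 2.2. Flat panel 4 mm thick, 156 mm wide, from the hinge to 108 mm from it; shut, its underside is at rim height. Stiff crease (0.25 N m, about 2.5 N at the front edge): the lid stays at any angle it is left.
- carton_tab (a joint): Tab angle against the lid, rad: 0 = in line with the lid, 1.57 = folded square to it, towards the inside; starts at 0 to 0.3, stop 2.1. Crease 110 mm from the lid hinge, 2 mm above the lid's underside. Tab 31 mm long, 4 mm thick, 136 mm wide. Light crease (0.015 N m, about 0.7 N); stays where left. Folded only square it can catch on the rim as the lid swings down; at 1.75 or more it passes behind.
- lid_edge (a point): Middle of the lid's front edge, on its upper (outer) face, 108 mm from the hinge. The opened lid with its tab stands up to 0.24 m above the worktop.
- tab_edge (a point): Middle of the tab's free edge, 31 mm from the tab's crease.
- bottle: The loose white dropper bottle to be packed, standing on the worktop: body 34 mm across and 60 mm high, above it the cap, 24 mm across, from 60 to 82 mm high; about 50 g. It can be held by the cap, which keeps the fingers clear of the carton's walls. Origin: centre of its underside, z up.
- packed_bottle: Equal white dropper bottle already standing in the carton's other half (+y). Same size and origin.
- strip_bottle: Bystander: test-strip bottle with black cap, 45 mm across, 108 mm high. Origin: centre of its underside.
- specimen: Bystander: specimen cup with white screw lid, 60 mm across, 68 mm high. Origin: centre of its underside.
- tape: Bystander: roll of brown packing tape lying flat, 92 mm across, 48 mm high. Origin: centre of its underside.
- timer: Bystander: white countdown timer lying on its back, 64 x 68 x 18 mm. Origin: centre of its underside.
- note_pad: Bystander: pad of sticky notes, 76 x 76 x 13 mm. Origin: centre of its underside.
- lid_hinge (a point): Middle of the lid's hinge line, which is parallel to the carton's y axis, at carton (59, 0, 100) mm.

How it is judged:
On the way:
1. the loose dropper bottle stands upright in the empty half of the carton, released (x of bottle in the frame of carton between -0.042 and 0.042 m and y of bottle in the frame of carton between -0.064 and -0.01 m and z of bottle in the frame of carton below 0.013 m and angle between bottle's own z axis and vertical below 0.15 rad and linear speed of bottle below 0.03 m/s and contact force between bottle and the fingers below 0.1 N), for 0.2 s.
At the end, for the whole second after the job is handed in: Both dropper bottles stand upright (within 0.15 rad) and at rest on the carton's floor, one in each half, the new one in the half that was empty; the lid is shut to within 0.06 rad of flat; the tab's free edge is inside the carton, behind the front wall and at least 12 mm below its top edge (all of step 1 and x of packed_bottle in the frame of carton between -0.042 and 0.042 m and y of packed_bottle in the frame of carton between 0.01 and 0.064 m and z of packed_bottle in the frame of carton below 0.013 m and angle between packed_bottle's own z axis and vertical below 0.15 rad and linear speed of packed_bottle below 0.03 m/s and value of joint carton_lid below 0.06 rad and x of tab_edge in the frame of carton above -0.0555 m and z of tab_edge in the frame of carton below 0.088 m); the robot touches nothing.
It fails at once if a bystander (strip bottle, specimen cup, tape, timer or note pad) is moved by more than 30 mm (distance of any of strip_bottle, specimen, tape, timer, note_pad from where it was at the start of the episode above 0.03 m).
It also fails if it takes over 69 s, if anything falls off the work surface, if the arm or the gripper's body presses on something with over 40 N, if the wrist force passes 120 N, or if a joint passes its speed limit or range.

## Robot

A 6-joint arm with a two-finger parallel gripper is mounted at the origin on the work surface; the furniture and walls round the work are solid. World frame = base frame: x ahead of the robot, y to its left, z up, the work surface at z = 0. Lengths are in m, angles in rad, forces in N, time in s.
With the tool pointing down it reaches from about 0.35 to 0.975 m from the base axis. Payload 4.9 kg.
Tool frame: the origin (TCP) lies midway between the tips of the shut fingers; the grasp point (between the pads) lies 19 mm behind it; z points along the fingers, y is the line along which they close (so a half turn about z gives the same grasp; the last joint's range is limited). The gripper opens to 85 mm and grips with 20 to 120 N. Pads are 22 mm wide; open, the fingers measure 114 mm over their backs; the gripper's body (76 mm by 85 mm) begins 54 mm behind the grasp point. The pads swing forward as they close: fully open they stand 13 mm farther back than shut.
Start: joints at [1.126, 0.053, 1.613, -0, 1.476, -0.119], TCP at [0.2, 0.592, 0.231] pointing down, gripper open.
Joint ranges: [-3.01, 3.01], [-1.01, 2.22], [0.06, 2.58], [-1.02, 4.17], [0.09, 2.62], [-3.14, 3.14]. Speed limits (rad/s): [2.57, 2.57, 3.14, 3.14, 3.14, 3.14].

## Interface

Orientations are given as a unit quaternion [w, x, y, z].
In Python, from plant import manip, camrig, readout gives the robot as it stands (manip), with the cameras (camrig) and the readings (readout).
- The arm moves only by the shell command python3 shift.py 'ROWS'. ROWS is a JSON list of rows, 1 to 5 of them, each of 7 numbers: the opening from 0.0 (shut) to 1.0 (fully open), then dx, dy, dz in m, then a rotation vector rx, ry, rz in rad; each row shifts and turns the commanded pose from where the row before left it, along the tool's axes as they then stand; what a row does not reach is not made up. A row lasts 1/8 s, in which the tool goes at most 0.0625 m and 0.188 rad, less where a joint would pass 70% of its speed; a pose out of reach is approached as far as the arm can. The fingers move at their own pace and stop on an object; the grip force is fixed at half the most. Time passes only in rows, so rows that do not move let the fingers close. It prints the time, the measured TCP pose, the force, the opening and the grip force at its end.
- readout.state(): the state, without advancing time (a new reading comes with each control period).
- camrig.grab_frame(name): name is "scene" or "top"; returns the picture (384x512x3 uint8, red, green, blue); there is no depth.
- camrig.camera_params(name): a dict with "intrinsics" (3x3 intrinsics, pixels), "k1" (the pictures are not rectified: a ray, as slopes to the right and down, at radius r is drawn at 1 + k1 r^2 times it, then the intrinsics apply), "xyz" and "orientation" of the camera in the world. Camera axes: x right, y down, z forward; pixel columns grow to the right and rows downward; lengths in m; the calibration is good to about 2 mm. A picture is of the moment at which its call begins. camera_params takes no time and is no camera call.
- manip.job_done(): hands the job in; it is judged then, once.
The state is a dict: "time": time; "joint_pos": joint angles; "joint_vel": joint speeds; "joint_efforts": joint torques, N m; "tool_pos": TCP position; "tool_rot": TCP orientation; "contact_force": force on the tool from outside, world axes, zero at the start; "ft_torque": the same for the moment, N m; "gripper_width": opening from 0.0 (shut) to 1.0 (fully open); "grasp_force": force on a finger pad.
Only numpy, scipy, OpenCV 4.12 (cv2) and the standard library are available. Lean on these libraries where they do the work, as an engineer would, in place of code of your own. Each camera call takes 0.05 s, during which the arm holds its last target. There are 200 camera calls.

## Working session

There is one attempt and no reset: what is moved stays moved. The work goes in short steps, Python scripts to look and compute and a shell command to move; the robot and the scene stay as the last step left them, time stands still between calls to the robot, and variables do not carry over. Pictures are saved under pics/ and viewed, at most 10 in all, crops included, and the job is handed in when it is done.

```bash
ls; mkdir -p pics; python3 - <<'E'
from plant import manip, camrig, readout
import cv2
for n in ("scene","top"):
    f=camrig.grab_frame(n); cv2.imwrite(f"pics/{n}0.png",f[:,:,::-1]); print(n,camrig.camera_params(n))
print(readout.state())
E
```

```text
pics
plant.py
shift.py
scene {'intrinsics': array([[486.19680786,   0.        , 254.84104152],
       [  0.        , 486.19680786, 201.21645086],
       [  0.        ,   0.        ,   1.        ]]), 'k1': -0.1256071969087698, 'xyz': array([ 0.0010289 , -0.60937068,  0.81501341]), 'orientation': array([-0.40339226,  0.87272454, -0.25210415,  0.10986384])}
top {'intrinsics': array([[471.71978406,   0.        , 264.26722173],
       [  0.        , 471.71978406, 191.71865478],
       [  0.        ,   0.        ,   1.        ]]), 'k1': -0.07307272603944204, 'xyz': array([0.24313159, 0.10315831, 1.44243058]), 'orientation': array([ 0.0570428 , -0.69639671,  0.71357936, -0.05081573])}
{'time': 0.1, 'joint_pos': array([ 1.12596899e+00,  5.32842197e-02,  1.61414851e+00,  1.65041942e-05,
        1.47599555e+00, -1.18998168e-01]), 'joint_vel': array([ 0.00080138, -0.0017309 , -0.00307374, -0.00098013, -0.00051895,
       -0.00068566]), 'joint_efforts': array([ 1.22326837e-04, -3.94901991e+01, -3.71363604e+01, -1.69458153e-04,
        3.86038329e-03,  4.10906091e-05]), 'tool_pos': array([0.19981132, 0.59161067, 0.23019495]), 'tool_rot': array([-2.63220413e-04,  1.62195594e-01,  9.86758201e-01, -8.79300092e-04]), 'contact_force': array([0.6162856 , 0.1600766 , 0.33079766]), 'ft_torque': array([ 0.0547325 , -0.03544418,  0.02328668]), 'grasp_force': 0.0, 'gripper_width': 1.0039307705623912}
```

View pics/scene0.png

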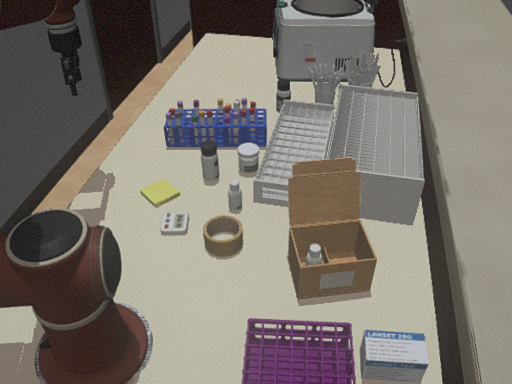

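View pics/top0.png

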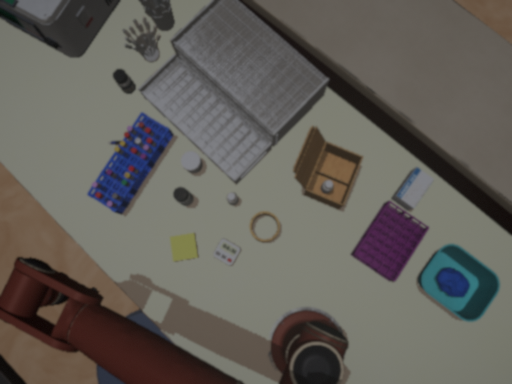

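The scene view shows the loose bottle with its cap at about (235,185). The carton is at (330,260), with the packed bottle in its left half at (314,253) and the lid standing behind. In the top view the loose bottle is at (233,198) and the carton at (328,180), with the lid on its upper-left side. I'll enlarge the carton next.

```bash
cat > h.py <<'E'
import numpy as np, cv2
from plant import manip, camrig, readout
from scipy.spatial.transform import Rotation as R
def cam(n):
    p=camrig.camera_params(n); q=p["orientation"]
    return p, R.from_quat([q[1],q[2],q[3],q[0]])
def ray(n,px):
    p,r=cam(n); k=p["k1"]
    K=p["intrinsics"]; d=np.array([(px[0]-K[0,2])/K[0,0],(px[1]-K[1,2])/K[1,1]])
    u=d.copy()
    for _ in range(20): u=d/(1+k*(u@u))
    v=r.apply([u[0],u[1],1]); return p["xyz"],v/np.linalg.norm(v)
def onz(n,px,z):
    o,v=ray(n,px); return o+v*(z-o[2])/v[2]
def proj(n,X):
    p,r=cam(n); c=r.inv().apply(np.atleast_2d(X)-p["xyz"]); u=c[:,:2]/c[:,2:]
    u=u*(1+p["k1"]*(u**2).sum(1,keepdims=True)); K=p["intrinsics"]
    return u*[K[0,0],K[1,1]]+K[:2,2]
def tri(a,b):
    o1,v1=ray("scene",a); o2,v2=ray("top",b)
    t=np.linalg.lstsq(np.c_[v1,-v2],o2-o1,rcond=None)[0]
    A=o1+t[0]*v1; B=o2+t[1]*v2
    return (A+B)/2, np.linalg.norm(A-B)
E
python3 - <<'E'
import cv2
a=cv2.imread("pics/scene0.png"); b=cv2.imread("pics/top0.png")
g=cv2.resize(a[150:305,215:380],(660,620)[:1]+(620,),interpolation=cv2.INTER_CUBIC)[:600]
cv2.imwrite("pics/sc.png",g)   # x4, origin (215,150)
cv2.imwrite("pics/tc.png",cv2.resize(b[120:215,220:370],(750,475),interpolation=cv2.INTER_CUBIC)) # x5 origin (220,120)
E
python3 - <<'E'
import sys; sys.path.insert(0,'.')
from h import *
np.set_printoptions(precision=4,suppress=True)
print(onz("top",(233,198),0.08),onz("scene",(235,184),0.08),tri((235,183),(233,198)))
E
```

```text
[0.4367 0.2044 0.08  ] [0.441  0.2043 0.08  ] (array([0.4381, 0.2032, 0.0846]), np.float64(0.004428211562946143))
```

View pics/sc.png

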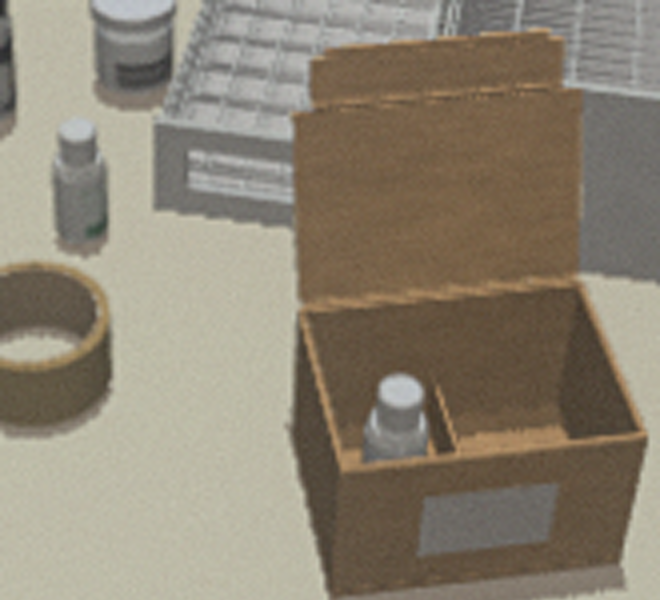

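View pics/tc.png

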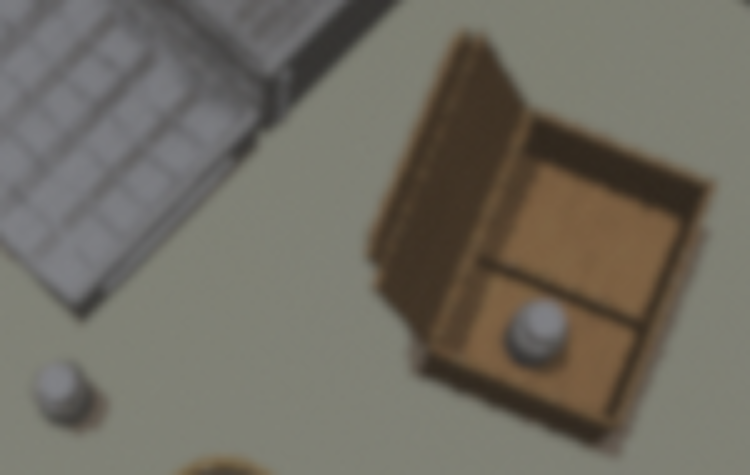

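The crops show the rim corners as sharp brown edges. In the scene crop (÷4, offset 215,150) the hinge corners are at (300,308) and (580,285), and the front corners at (343,470) and (645,435). In the top crop (÷5, offset 220,120) the same corners are at about (430,345), (527,110), (605,435) and (712,185).

```bash
python3 - <<'E'
import sys; sys.path.insert(0,'.')
from h import *
np.set_printoptions(precision=4,suppress=True)
S=lambda x,y:((x+.5)/4-.5+215,(y+.5)/4-.5+150)
T=lambda x,y:((x+.5)/5-.5+220,(y+.5)/5-.5+120)
pts=dict(HL=((300,308),(430,345)),HR=((580,285),(527,110)),FL=((343,470),(605,435)),FR=((645,435),(712,185)),
 cap=((78,128),(60,380)),pcap=((401,388),(547,318)),lidL=((298,112),(380,285)),lidR=((580,90),(482,38)),tabL=((313,58),(372,250)),tabR=((560,35),(462,36)))
out={}
for k,(a,b) in pts.items():
    X,e=tri(S(*a),T(*b)); out[k]=X; print(k,X,round(e,4),'z.1/top',onz("top",T(*b),.1)[:2],'scene',onz("scene",S(*a),.1)[:2])
for m in ("tri","top","scene"):
    P={k:(out[k] if m=="tri" else onz(m,T(*pts[k][1]) if m=="top" else S(*pts[k][0]),.1)) for k in ("HL","HR","FL","FR")}
    c=sum(P.values())/4
    xa=(P["HL"]+P["HR"]-P["FL"]-P["FR"])[:2]; ya=(P["HL"]+P["FL"]-P["HR"]-P["FR"])[:2]
    print(m,c,'yaw x',np.arctan2(xa[1],xa[0]),'yaw y',np.arctan2(-ya[0],ya[1]),'len',np.hypot(*xa)/2,np.hypot(*ya)/2)
# cap by mask
for n,(x0,x1,y0,y1) in dict(scene=(222,247,174,215),top=(222,246,186,210)).items():
    f=camrig.grab_frame(n)[y0:y1,x0:x1]
    v=f.astype(int); print(n); s=f.min(2)
E
```

```text
HL [ 0.4553 -0.0064  0.0991] 0.0018 z.1/top [ 0.4559 -0.0067] scene [ 0.4538 -0.0069]
HR [ 0.5958 -0.0698  0.0943] 0.0011 z.1/top [ 0.5939 -0.0688] scene [ 0.5917 -0.0742]
FL [ 0.405  -0.1077  0.0949] 0.0072 z.1/top [ 0.4012 -0.1051] scene [ 0.4056 -0.1125]
FR [ 0.5466 -0.1752  0.099 ] 0.0004 z.1/top [ 0.5463 -0.1749] scene [ 0.5461 -0.1758]
cap [0.4423 0.2085 0.0842] 0.002 z.1/top [0.4409 0.2069] scene [0.4318 0.1911]
pcap [ 0.471  -0.0758  0.0894] 0.0018 z.1/top [ 0.47   -0.0749] scene [ 0.4632 -0.0833]
lidL [0.4726 0.0273 0.2018] 0.0007 z.1/top [0.4918 0.0209] scene [0.5505 0.1332]
lidR [ 0.6097 -0.0338  0.1988] 0.0013 z.1/top [ 0.6382 -0.0443] scene [0.708  0.0583]
tabL [0.4858 0.0329 0.2277] 0.0024 z.1/top [0.5125 0.0248] scene [0.5897 0.1729]
tabR [ 0.6026 -0.0201  0.2286] 0.002 z.1/top [ 0.6397 -0.0325] scene [0.7358 0.1088]
tri [ 0.5007 -0.0898  0.0968] yaw x 1.1223718761897303 yaw y 1.1364017624522698 len 0.11467804119458685 0.1555321711927014
top [ 0.4993 -0.0889  0.1   ] yaw x 1.1068698234384438 yaw y 1.1349775760157723 len 0.11434384766071203 0.1560918983377646
scene [ 0.4993 -0.0924  0.1   ] yaw x 1.145754520313607 yaw y 1.1318937461219183 len 0.11369306434130949 0.1537606940009077
scene
top
```

```bash
python3 shift.py '[[1,0,0,0,0,0,0.113],[1,-0.0478,-0.0306,0,0,0,0],[1,-0.0478,-0.0306,0,0,0,0],[1,-0.0478,-0.0306,0,0,0,0],[1,-0.0478,-0.0306,0,0,0,0]]'
python3 shift.py '[[1,-0.0478,-0.0306,0,0,0,0],[1,-0.0478,-0.0306,0,0,0,0],[1,-0.0478,-0.0306,0,0,0,0],[1,-0.0478,-0.0306,0,0,0,0],[1,0,0,0,0,0,0]]'
```

```text
time: 0.82
tool_pos: [0.3217, 0.3985, 0.2312]
tool_rot: [0.0, 0.217, 0.976, 0.0]
contact_force: [0.1, -0.4, -0.1]
gripper_width: 1.004
grasp_force: 0.0
time: 1.45
tool_pos: [0.4435, 0.2053, 0.2312]
tool_rot: [0.0, 0.221, 0.975, -0.0]
contact_force: [0.3, 0.1, 0.6]
gripper_width: 0.995
grasp_force: 0.0
```

```bash
python3 shift.py '[[1,0.002,0.002,0.056,0,0,0],[1,0,0,0.056,0,0,0],[1,0,0,0.057,0,0,0],[1,0,0,0,0,0,0]]'
python3 shift.py '[[0,0,0,0,0,0,0],[0,0,0,0,0,0,0],[0,0,0,0,0,0,0],[0,0,0,0,0,0,0],[0,0,0,0,0,0,0]]'
```

```text
time: 1.95
tool_pos: [0.4362, 0.2103, 0.0572]
tool_rot: [-0.005, 0.217, 0.976, -0.003]
contact_force: [-0.3, -0.2, 0.4]
gripper_width: 0.998
grasp_force: 0.0
time: 2.58
tool_pos: [0.4429, 0.2112, 0.0645]
tool_rot: [0.002, 0.218, 0.976, 0.001]
contact_force: [-0.5, 0.6, 5.8]
gripper_width: 0.254
grasp_force: 58.6
```

```bash
python3 shift.py '[[0,0,0,-0.03,0,0,0],[0,0,0,-0.06,0,0,0],[0,0,0,-0.06,0,0,0],[0,0,-0.05,0,0,0,0],[0,0,-0.05,0,0,0,0]]'
python3 shift.py '[[0,0,-0.05,0,0,0,0],[0,0,-0.05,0,0,0,0],[0,0,-0.045,0,0,0,0],[0,0,0,0,0,0,0],[0,0,0,0,0,0,0]]'
python3 - <<'E'
import sys; sys.path.insert(0,'.')
from h import *
f=camrig.grab_frame("scene"); cv2.imwrite("pics/s1.png",f[:,:,::-1]); s=readout.state(); print(s["tool_pos"],s["contact_force"])
c,ya=np.array([.4995,-.0905]),1.132; d=s["tool_pos"][:2]-c
print(d@[np.cos(ya),np.sin(ya)], d@[-np.sin(ya),np.cos(ya)])
E
```

```text
time: 3.2
tool_pos: [0.3986, 0.1194, 0.2137]
tool_rot: [0.001, 0.217, 0.976, 0.0]
contact_force: [0.6, -0.8, -1.0]
gripper_width: 0.253
grasp_force: 59.1
time: 3.82
tool_pos: [0.3372, -0.0109, 0.2124]
tool_rot: [0.0, 0.218, 0.976, 0.0]
contact_force: [0.1, 0.9, -0.2]
gripper_width: 0.255
grasp_force: 59.2
[ 0.33733425 -0.01053284  0.21235443] [-0.64105983 -0.09715872 -0.53433808]
0.003495230012424841 0.18077682649765364
```

View pics/s1.png

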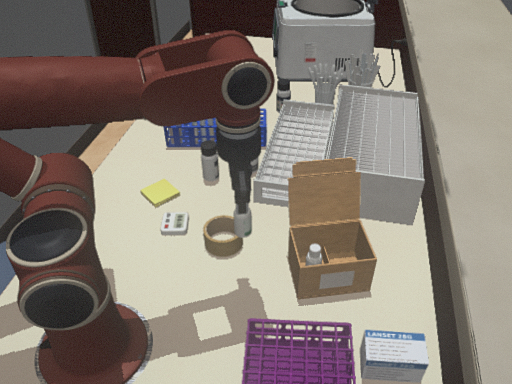

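The picture shows the bottle held upright by its cap at (242,220), and the carton unchanged. Next I carry it across in -y.

```bash
python3 shift.py '[[0,-0.055,-0.001,0,0,0,0],[0,-0.055,-0.001,0,0,0,0],[0,-0.055,-0.001,0,0,0,0],[0,-0.055,-0.001,0,0,0,0],[0,0,0,0,0,0,0]]'
python3 - <<'E'
import sys; sys.path.insert(0,'.')
from h import *
f=camrig.grab_frame("scene"); cv2.imwrite("pics/s2.png",cv2.resize(f[100:310,215:435],None,fx=2.5,fy=2.5)[:,:,::-1]); s=readout.state(); print(s["tool_pos"],s["contact_force"])
c,ya=np.array([.4995,-.0905]),1.132; d=s["tool_pos"][:2]-c
print(d@[np.cos(ya),np.sin(ya)], d@[-np.sin(ya),np.cos(ya)])
E
```

```text
time: 4.5
tool_pos: [0.537, -0.1077, 0.2095]
tool_rot: [-0.002, 0.217, 0.976, 0.0]
contact_force: [-0.1, 1.2, -0.1]
gripper_width: 0.254
grasp_force: 59.2
[ 0.53572008 -0.10705065  0.21021901] [-0.50017772  0.23602867 -0.56548167]
0.000405403776971543 -0.039820270619509116
```

View pics/s2.png

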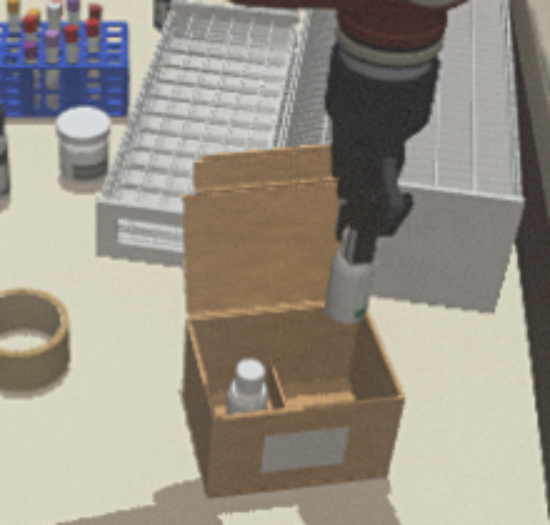

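The bottle hangs upright over the right-hand half, at (350,285) in the crop, clear of the lid. I'll lower it now.

```bash
python3 shift.py '[[0,0,0,0.05,0,0,0],[0,0,0,0.05,0,0,0],[0,0,0,0.03,0,0,0],[0,0,0,0.006,0,0,0],[0,0,0,0,0,0,0]]'
python3 shift.py '[[0,0,0,0.002,0,0,0],[0,0,0,0,0,0,0]]'
```

```text
time: 5.18
tool_pos: [0.535, -0.1075, 0.0774]
tool_rot: [0.001, 0.217, 0.976, -0.0]
contact_force: [0.1, -0.4, -0.2]
gripper_width: 0.253
grasp_force: 59.1
time: 5.42
tool_pos: [0.5355, -0.1084, 0.0758]
tool_rot: [0.001, 0.218, 0.976, -0.0]
contact_force: [0.3, 0.5, -0.1]
gripper_width: 0.253
grasp_force: 59.1
```

```bash
python3 shift.py '[[0,0,0,0.003,0,0,0],[0,0,0,0,0,0,0]]' | grep -E "tool_pos|force"
python3 shift.py '[[0,0,0,0.002,0,0,0],[0,0,0,0,0,0,0]]'| grep -E "tool_pos|force"
python3 shift.py '[[0,0,0,0.001,0,0,0],[0,0,0,0,0,0,0]]'| grep -E "tool_pos|force"
```

```text
tool_pos: [0.5345, -0.1082, 0.0712]
contact_force: [-1.0, 0.2, -1.4]
grasp_force: 59.1
tool_pos: [0.5348, -0.1083, 0.0695]
contact_force: [-0.6, 0.3, 1.6]
grasp_force: 59.3
tool_pos: [0.5352, -0.1085, 0.0695]
contact_force: [-1.9, 0.7, 5.3]
grasp_force: 59.7
```

```bash
python3 shift.py '[[0.55,0,0,0,0,0,0],[0.55,0,0,0,0,0,0],[0.55,0,0,0,0,0,0],[0.55,0,0,-0.03,0,0,0],[0.55,0,0,-0.06,0,0,0]]'
python3 shift.py '[[0.55,0,0,-0.06,0,0,0],[0,0,0,-0.06,0,0,0],[0,0.02,0.05,0,0,0,0],[0,0.02,0.04,0,0,0,0],[0,0,0.045,0,0,0,0]]'
python3 - <<'E'
import sys; sys.path.insert(0,'.')
from h import *
f=camrig.grab_frame("top"); 
g=cv2.resize(f[90:230,240:400],None,fx=3,fy=3)[:,:,::-1]
f=camrig.grab_frame("scene"); g2=cv2.resize(f[130:310,220:390],None,fx=2,fy=2)[:,:,::-1]
o=np.zeros((420,820,3),np.uint8); o[:,:480]=g; o[:360,480:]=g2; cv2.imwrite("pics/c3.png",o[:,:800]); s=readout.state()
c,ya=np.array([.4995,-.0905]),1.132; d=s["tool_pos"][:2]-c
print(d@[np.cos(ya),np.sin(ya)], d@[-np.sin(ya),np.cos(ya)])
E
```

```text
time: 6.8
tool_pos: [0.5321, -0.1074, 0.1556]
tool_rot: [-0.004, 0.218, 0.976, 0.0]
contact_force: [1.4, 0.1, 0.1]
gripper_width: 0.548
grasp_force: 0.0
time: 7.42
tool_pos: [0.5554, 0.0324, 0.2786]
tool_rot: [0.0, 0.218, 0.976, 0.0]
contact_force: [1.8, -0.0, 0.6]
gripper_width: 0.002
grasp_force: 0.0
0.13705866660802077 0.0016402255090238599
```

View pics/c3.png

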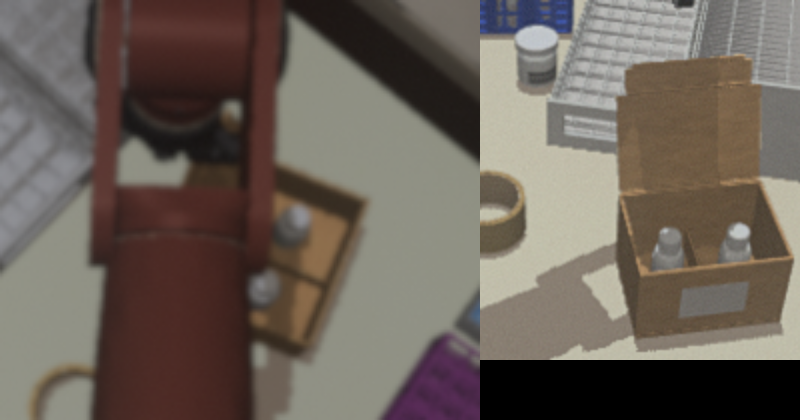

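Both bottles now stand upright, one in each half, with caps at (671,235) and (738,232) in the picture. Lid and tab are undisturbed. Next I go down behind the lid and push it forward.

```bash
python3 shift.py '[[0,0,0,-0.0,0,0,0],[0,0,0,0.045,0,0,0],[0,0,0,0.048,0,0,0],[0,0,0,0,0,0,0]]' | grep -E "time|tool_pos|contact"
python3 shift.py '[[0,0,-0.02,0,0,0,0],[0,0,-0.02,0,0,0,0],[0,0,-0.02,0,0,0,0],[0,0,-0.015,0,0,0,0],[0,0,-0.012,0,0,0,0]]'| grep -E "time|tool_pos|contact"
python3 - <<'E'
import sys; sys.path.insert(0,'.')
from h import *
f=camrig.grab_frame("scene"); cv2.imwrite("pics/c4.png",cv2.resize(f[130:310,220:390],None,fx=3,fy=3)[:,:,::-1]); s=readout.state()
c,ya=np.array([.4995,-.0905]),1.132; d=s["tool_pos"][:2]-c
print(d@[np.cos(ya),np.sin(ya)], d@[-np.sin(ya),np.cos(ya)],s["tool_pos"])
E
```

```text
time: 8.02
tool_pos: [0.5565, 0.0306, 0.186]
contact_force: [1.3, 1.6, 1.3]
time: 8.65
tool_pos: [0.5211, -0.0503, 0.1977]
contact_force: [-15.8, 1.7, 34.6]
0.043841061774927914 -0.0025834755102120445 [ 0.52046461 -0.05190987  0.19709202]
```

View pics/c4.png

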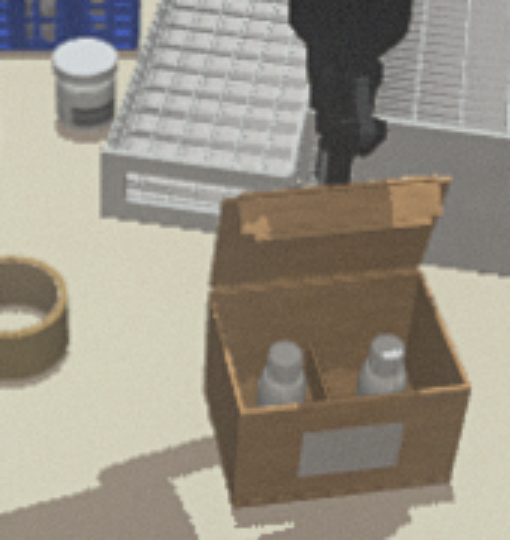

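The lid has swung forward and the tab, at (340,215), is already folded inwards. The gripper is jammed on top with 35 N, so I back straight off upwards.

```bash
python3 shift.py '[[0,0,0.0,-0.02,0,0,0],[0,0,0.0,-0.05,0,0,0],[0,0,0.02,-0.05,0,0,0],[0,0,0,0,0,0,0]]'| grep -E "time|tool_pos|contact"
python3 - <<'E'
import sys; sys.path.insert(0,'.')
from h import *
f=camrig.grab_frame("top"); 
g=cv2.resize(f[90:230,240:380],None,fx=3,fy=3)[:,:,::-1]
f=camrig.grab_frame("scene"); g2=cv2.resize(f[170:310,270:396],None,fx=3,fy=3)[:,:,::-1]
o=np.zeros((420,798,3),np.uint8); o[:,:420]=g; o[:,420:]=g2; cv2.imwrite("pics/c5.png",o)
E
```

```text
time: 9.2
tool_pos: [0.5292, -0.0303, 0.3108]
contact_force: [1.6, -0.3, 0.7]
```

View pics/c5.png

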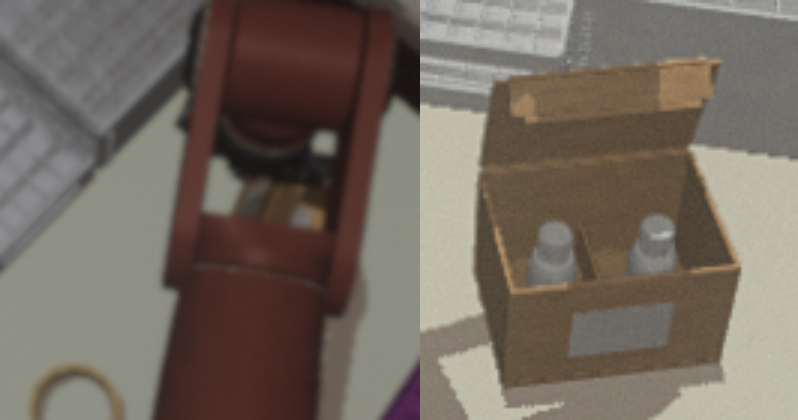

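The scene half shows the lid's front edge from (493,82) to (718,62) and the folded tab's free edge from (525,122) to (712,98). I'll get both angles by intersecting those rays with the known corner planes, carton y = ±78 and ±68.

```bash
python3 - <<'E'
import sys; sys.path.insert(0,'.')
from h import *
c,ya=np.array([.4995,-.0905,0]),1.132; ex=np.array([np.cos(ya),np.sin(ya),0]); ey=np.array([-np.sin(ya),np.cos(ya),0])
P=lambda X,Y:((X-420+.5)/3-.5+270,(Y+.5)/3-.5+170)
r={}
for k,p,y in (("lidL",(493,82),.078),("lidR",(718,62),-.078),("tabL",(525,122),.068),("tabR",(712,98),-.068)):
    o,v=ray("scene",P(*p)); t=(y-(o-c)@ey)/(v@ey); X=o+t*v
    x,z=(X-c)@ex,X[2]; r[k]=(x,z); print(k,x,z,'r,ang from hinge',np.hypot(.059-x,z-.1),np.arctan2(z-.1,.059-x))
# consistency: predicted pixels for lid angle th, tab phi
for th in (.9,1.0,1.1,1.2,1.3,1.4):
    for ph in (1.6,1.9,2.1):
        def pt(u,w,y): # u along lid, w outward normal
            return c+ex*(.059-u*np.cos(th)+w*np.sin(th))+ey*y+np.array([0,0,.1+u*np.sin(th)+w*np.cos(th)])
        L=[pt(.108,.002,.078),pt(.108,.002,-.078)]; u,w=.11+.031*np.cos(ph),.002-.031*np.sin(ph)
        T=[pt(u,w,.068),pt(u,w,-.068)]
        q=proj("scene",L+T); q=(q+.5-[270,170])*3+[420,0]; print(th,ph,q.round().astype(int).tolist())
E
```

```text
lidL 0.023182741348094865 0.21020698224098577 r,ang from hinge 0.11588121052182025 1.256564514510922
lidR 0.03690234469738467 0.199017842388722 r,ang from hinge 0.10145363217347614 1.3512258922739155
tabL -0.029122244215434696 0.2207053483785577 r,ang from hinge 0.1494500286140946 0.940178901865853
tabR 0.012828174631047535 0.18892576516212156 r,ang from hinge 0.10019794991700097 1.091893074436631
0.9 1.6 [[500, 141], [735, 120], [522, 188], [728, 168]]
0.9 1.9 [[500, 141], [735, 120], [519, 187], [723, 168]]
0.9 2.1 [[500, 141], [735, 120], [517, 184], [720, 165]]
1.0 1.6 [[498, 125], [732, 104], [520, 170], [726, 151]]
1.0 1.9 [[498, 125], [732, 104], [518, 171], [722, 152]]
1.0 2.1 [[498, 125], [732, 104], [516, 169], [719, 150]]
1.1 1.6 [[496, 109], [729, 89], [518, 152], [724, 133]]
1.1 1.9 [[496, 109], [729, 89], [516, 155], [720, 136]]
1.1 2.1 [[496, 109], [729, 89], [514, 154], [717, 135]]
1.2 1.6 [[493, 94], [726, 74], [516, 135], [722, 116]]
1.2 1.9 [[493, 94], [726, 74], [514, 139], [718, 120]]
1.2 2.1 [[493, 94], [726, 74], [513, 139], [715, 121]]
1.3 1.6 [[491, 80], [722, 61], [514, 118], [719, 100]]
1.3 1.9 [[491, 80], [722, 61], [512, 123], [716, 105]]
1.3 2.1 [[491, 80], [722, 61], [511, 125], [713, 107]]
1.4 1.6 [[488, 68], [718, 48], [511, 101], [716, 84]]
1.4 1.9 [[488, 68], [718, 48], [510, 108], [713, 91]]
1.4 2.1 [[488, 68], [718, 48], [509, 111], [710, 93]]
```

```bash
python3 shift.py '[[0,0,-0.04,0,0,0,0],[0,0,-0.03,0.05,0,0,0],[0,0,0,0.04,0,0,0],[0,0,0,0,0,0,0]]'| grep -E "time|tool_pos|contact"
python3 shift.py '[[0,0,0,0.008,0,0,0],[0,0,0,0,0,0,0]]'| grep -E "tool_pos|contact"
python3 shift.py '[[0,0,0,0.008,0,0,0],[0,0,0,0,0,0,0]]'| grep -E "tool_pos|contact"
python3 shift.py '[[0,0,0,0.007,0,0,0],[0,0,0,0,0,0,0]]'| grep -E "tool_pos|contact"
```

```text
time: 9.8
tool_pos: [0.4937, -0.0926, 0.209]
contact_force: [-0.3, 0.2, 0.1]
tool_pos: [0.4981, -0.093, 0.2083]
contact_force: [-0.2, 0.4, 0.2]
tool_pos: [0.4975, -0.0928, 0.1991]
contact_force: [-0.2, -0.4, -0.8]
tool_pos: [0.4972, -0.0928, 0.1915]
contact_force: [-0.3, 0.3, 0.3]
```

```bash
for i in 1; do python3 shift.py '[[0,0,0,0.004,0,0,0],[0,0,0,0,0,0,0],[0,0,0,0,0,0,0]]'| grep -E "tool_pos|contact"
python3 shift.py '[[0,0,0.004,0.002,0,0,0],[0,0,0,0,0,0,0],[0,0,0,0,0,0,0]]'| grep -E "tool_pos|contact"
python3 shift.py '[[0,0,0.004,0.001,0,0,0],[0,0,0,0,0,0,0],[0,0,0,0,0,0,0]]'| grep -E "tool_pos|contact"; done
```

```text
tool_pos: [0.4976, -0.093, 0.1884]
contact_force: [-0.0, -0.4, 0.2]
tool_pos: [0.4993, -0.0893, 0.1863]
contact_force: [0.8, 1.0, 0.2]
tool_pos: [0.5008, -0.0869, 0.1865]
contact_force: [-4.1, -3.7, 4.0]
```

```bash
python3 shift.py '[[0,0,-0.01,0,0,0,0],[0,0,-0.005,-0.04,0,0,0],[0,0,0,-0.055,0,0,0],[0,0,0.05,-0.02,0,0,0],[0,0,0.05,0,0,0,0]]'| grep -E "time|tool_pos|contact"
python3 shift.py '[[0,0,0.0,0.04,0,0,0],[0,0,0,0.04,0,0,0],[0,0,0,0.038,0,0,0],[0,0,0,0,0,0,0]]'| grep -E "time|tool_pos|contact"
python3 - <<'E'
import sys; sys.path.insert(0,'.')
from h import *
f=camrig.grab_frame("scene"); cv2.imwrite("pics/c6.png",cv2.resize(f[170:310,270:396],None,fx=4,fy=4)[:,:,::-1]); s=readout.state()
c,ya=np.array([.4995,-.0905]),1.132; d=s["tool_pos"][:2]-c
print(d@[np.cos(ya),np.sin(ya)], d@[-np.sin(ya),np.cos(ya)],s["tool_pos"])
E
```

```text
time: 12.3
tool_pos: [0.5386, -0.0085, 0.3034]
contact_force: [0.7, -0.1, -0.4]
time: 12.8
tool_pos: [0.5344, -0.0085, 0.1781]
contact_force: [0.8, -0.6, 0.3]
0.08952105812338226 0.0015834136202245996 [ 0.53609963 -0.00878712  0.1810214 ]
```

```bash
python3 shift.py '[[0,0,-0.02,0,0,0,0],[0,0,-0.02,0,0,0,0],[0,0,0,0,0,0,0]]'| grep -E "time|tool_pos|contact"
python3 shift.py '[[0,0,-0.012,0.004,0,0,0],[0,0,-0.012,0.004,0,0,0],[0,0,0,0,0,0,0]]'| grep -E "time|tool_pos|contact"
python3 shift.py '[[0,0,-0.0105,0.008,0,0,0],[0,0,-0.0105,0.008,0,0,0],[0,0,0,0,0,0,0]]'| grep -E "time|tool_pos|contact"
```

```text
time: 13.22
tool_pos: [0.5202, -0.0468, 0.1838]
contact_force: [0.1, 0.2, 0.3]
time: 13.6
tool_pos: [0.5091, -0.0675, 0.1736]
contact_force: [0.2, -0.1, -0.5]
time: 13.98
tool_pos: [0.4999, -0.0864, 0.1569]
contact_force: [0.4, -0.6, -0.3]
```

```bash
cat > lid.py <<'E'
from h import *
c,ya=np.array([.4995,-.0905,0]),1.132; ex=np.array([np.cos(ya),np.sin(ya),0]); ey=np.array([-np.sin(ya),np.cos(ya),0])
def lidpx(th,y,u=.108,w=.002): return proj("scene",c+ex*(.059-u*np.cos(th)+w*np.sin(th))+ey*y+np.array([0,0,.1+u*np.sin(th)+w*np.cos(th)]))[0]
def top(g,y0,x0,sc,name):
    b=g.astype(int); m=(b[:,:,0]-b[:,:,2])>22
    for X in (295,303,311,325,340,350,357):
        col=np.where(m[:,int((X-x0)*sc)])[0]; col=col/sc+y0; print(name,X,'first brown rows',col[:1], 'n',len(col))
if __name__=="__main__":
    a=cv2.imread("pics/c5.png")[:,420:,::-1]; top(a,170,270,3,'c5')
    a=cv2.imread("pics/c6.png")[:,:,::-1]; top(a,170,270,4,'c6')
    f=camrig.grab_frame("scene"); top(f[170:],170,270*0,1,'now') 
    for th in (1.3,1.1,.9,.7,.5,.3,.1,0): print(th,lidpx(th,.078).round(1),lidpx(th,-.078).round(1))
E
python3 lid.py
```

```text
c5 295 first brown rows [197.] n 286
c5 303 first brown rows [195.] n 319
c5 311 first brown rows [193.66666667] n 267
c5 325 first brown rows [192.66666667] n 287
c5 340 first brown rows [191.66666667] n 259
c5 350 first brown rows [190.33333333] n 231
c5 357 first brown rows [189.33333333] n 323
c6 295 first brown rows [195.5] n 432
c6 303 first brown rows [193.5] n 462
c6 311 first brown rows [193.25] n 380
c6 325 first brown rows [192.] n 409
c6 340 first brown rows [190.75] n 371
c6 350 first brown rows [189.75] n 340
c6 357 first brown rows [188.5] n 467
now 295 first brown rows [214.] n 89
now 303 first brown rows [210.] n 97
now 311 first brown rows [211.] n 72
now 325 first brown rows [213.] n 94
now 340 first brown rows [215.] n 82
now 350 first brown rows [217.] n 73
now 357 first brown rows [218.] n 105
1.3 [293.1 196.3] [370.1 189.7]
1.1 [294.8 205.9] [372.6 199.1]
0.9 [296.2 216.6] [374.6 209.5]
0.7 [297.4 227.8] [375.8 220.4]
0.5 [298.2 238.9] [376.4 231.3]
0.3 [298.5 249.3] [376.2 241.6]
0.1 [298.4 258.5] [375.3 250.7]
0 [298.2 262.5] [374.6 254.7]
```

```bash
python3 - <<'E'
from h import *
f=camrig.grab_frame("scene"); g=cv2.resize(f[165:305,270:396],None,fx=3,fy=3)[:,:,::-1]
a=cv2.resize(cv2.imread("pics/c6.png"),(378,420)); cv2.imwrite("pics/c7.png",np.hstack([a,g]))
E
```

```text
(no output)
```

View pics/c7.png

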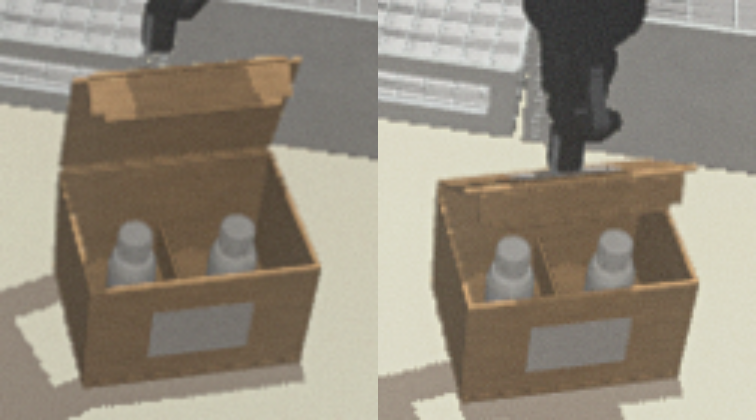

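The left half is before and the right half is now. The lid is pushed down to about 0.7 rad, with its edge from (470,188) to (695,168). The tab hangs below it, its right corner at about (683,203) and its left corner at about (480,228). I'll compare that with the predicted corners.

```bash
python3 - <<'E'
from lid import *
for th in (.65,.72):
  for ph in (1.3,1.5,1.7,1.9,2.1):
    u,w=.11+.031*np.cos(ph),.002-.031*np.sin(ph)
    q=np.array([lidpx(th,y,u,w) for y in(.068,-.068)]); q=(q+.5-[270,165])*3+[378,0]; l=np.array([lidpx(th,y) for y in(.078,-.078)]); l=(l+.5-[270,165])*3+[378,0]
    print(th,ph,q.round().tolist(),l.round().tolist(),'edge xz',.059-u*np.cos(th)+w*np.sin(th))
E
```

```text
0.65 1.3 [[484.0, 245.0], [691.0, 225.0]] [[462.0, 198.0], [698.0, 176.0]] edge xz -0.052037442783944794
0.65 1.5 [[483.0, 246.0], [688.0, 225.0]] [[462.0, 198.0], [698.0, 176.0]] edge xz -0.047818322551358525
0.65 1.7 [[481.0, 244.0], [685.0, 224.0]] [[462.0, 198.0], [698.0, 176.0]] edge xz -0.04278354751356761
0.65 1.9 [[479.0, 240.0], [682.0, 221.0]] [[462.0, 198.0], [698.0, 176.0]] edge xz -0.0371338382631774
0.65 2.1 [[477.0, 235.0], [679.0, 216.0]] [[462.0, 198.0], [698.0, 176.0]] edge xz -0.031094430879312428
0.72 1.3 [[484.0, 233.0], [691.0, 213.0]] [[461.0, 187.0], [697.0, 165.0]] edge xz -0.048310203008926314
0.72 1.5 [[482.0, 234.0], [688.0, 214.0]] [[461.0, 187.0], [697.0, 165.0]] edge xz -0.04441818053993611
0.72 1.7 [[480.0, 233.0], [685.0, 213.0]] [[461.0, 187.0], [697.0, 165.0]] edge xz -0.03964755981130825
0.72 1.9 [[478.0, 230.0], [682.0, 210.0]] [[461.0, 187.0], [697.0, 165.0]] edge xz -0.03418853041692885
0.72 2.1 [[477.0, 226.0], [679.0, 206.0]] [[461.0, 187.0], [697.0, 165.0]] edge xz -0.02825872663178837
```

That fits a fold of about 1.9 to 2.1 rad, enough to pass behind the wall. I carry on closing the lid.

```bash
python3 shift.py '[[0,0,-0.008,0.0105,0,0,0],[0,0,-0.008,0.0105,0,0,0],[0,0,0,0,0,0,0]]'| grep -E "time|tool_pos|contact"
python3 shift.py '[[0,0,-0.005,0.008,0,0,0],[0,0,-0.005,0.008,0,0,0],[0,0,0,0,0,0,0]]'| grep -E "time|tool_pos|contact"
python3 shift.py '[[0,0,-0.003,0.006,0,0,0],[0,0,0,0.006,0,0,0],[0,0,0,0,0,0,0]]'| grep -E "time|tool_pos|contact"
```

```text
time: 14.45
tool_pos: [0.4931, -0.1007, 0.1357]
contact_force: [0.0, 0.9, -0.2]
time: 14.82
tool_pos: [0.4891, -0.1097, 0.1203]
contact_force: [-0.1, 0.9, -0.4]
time: 15.2
tool_pos: [0.4882, -0.1121, 0.1086]
contact_force: [-0.3, 0.1, -0.2]
```

Next I press down in small steps until it touches the rim, then once more nearer the front edge.

```bash
python3 shift.py '[[0,0,0,0.003,0,0,0],[0,0,0,0,0,0,0]]'| grep -E "time|tool_pos|contact"
python3 shift.py '[[0,0,0,0.002,0,0,0],[0,0,0,0,0,0,0]]'| grep -E "time|tool_pos|contact"
python3 shift.py '[[0,0,0,0.001,0,0,0],[0,0,0,0,0,0,0]]'| grep -E "time|tool_pos|contact"
```

```text
time: 15.45
tool_pos: [0.4885, -0.1119, 0.106]
contact_force: [-0.1, 0.1, -0.8]
time: 15.7
tool_pos: [0.4886, -0.1119, 0.1041]
contact_force: [-0.4, -0.7, 0.5]
time: 15.95
tool_pos: [0.4887, -0.112, 0.1039]
contact_force: [-2.6, -0.4, 5.1]
```

```bash
python3 shift.py '[[0,0,0,0.002,0,0,0],[0,0,0,0,0,0,0],[0,0,0,0,0,0,0]]'| grep -E "time|tool_pos|contact"
python3 shift.py '[[0,0,0,-0.02,0,0,0],[0,0,0,-0.06,0,0,0],[0,0,0,-0.06,0,0,0],[0,0.05,0,-0.05,0,0,0],[0,0.06,0,0,0,0,0]]'| grep -E "time|tool_pos|contact"
python3 shift.py '[[0,0.06,0,0,0,0,0],[0,0.06,0,0,0,0,0],[0,0,0,0,0,0,0]]'| grep -E "time|tool_pos|contact"
python3 - <<'E'
from lid import *
f=camrig.grab_frame("scene"); cv2.imwrite("pics/end.png",f[:,:,::-1])
b=cv2.GaussianBlur(f,(0,0),.8).astype(int)
# lid's near edge: strongest bright->dark step down the column, against prediction
e=[lidpx(t,y,.108,.004) for t in (0,.06,.12) for y in (.05,-.05)]
for i,p in enumerate(e): print((0,.06,.12)[i//2],p.round(1))
for y in (.05,.02,-.02,-.05):
    x=int(round(lidpx(0,y)[0])); g=b[240:285,x].sum(1); print(y,x,'pred rows outer/inner/walltop',lidpx(0,y,.108,.004)[1].round(1),lidpx(0,y,.118,0)[1].round(1)); print(g.tolist())
# wall top / background around the label: rows of brown below the front rim
E
```

```text
time: 16.32
tool_pos: [0.4888, -0.112, 0.1036]
contact_force: [-7.5, 1.4, 13.4]
time: 16.95
tool_pos: [0.3954, -0.068, 0.2906]
contact_force: [-0.6, 1.0, 0.3]
time: 17.32
tool_pos: [0.2843, -0.0158, 0.287]
contact_force: [0.4, 0.7, 0.0]
0 [312.3 260.4]
0 [361.3 255.4]
0.06 [312.4 258. ]
0.06 [361.6 253. ]
0.12 [312.6 255.5]
0.12 [362.  250.5]
0.05 312 pred rows outer/inner/walltop 260.4 265.5
[422, 425, 428, 429, 427, 420, 413, 407, 408, 412, 413, 416, 421, 421, 418, 415, 412, 414, 414, 415, 416, 408, 373, 315, 293, 339, 344, 293, 261, 256, 258, 261, 265, 264, 261, 259, 256, 256, 258, 261, 264, 263, 263, 260, 258]
0.02 327 pred rows outer/inner/walltop 258.9 264.0
[581, 579, 575, 573, 575, 575, 574, 564, 520, 458, 426, 421, 420, 416, 412, 415, 420, 423, 415, 395, 375, 332, 298, 330, 353, 317, 276, 265, 263, 259, 256, 259, 269, 291, 317, 331, 333, 333, 331, 329, 327, 327, 331, 333, 333]
-0.02 347 pred rows outer/inner/walltop 256.9 261.9
[571, 574, 576, 575, 575, 561, 512, 454, 431, 428, 428, 424, 424, 424, 426, 427, 419, 395, 366, 320, 304, 360, 359, 302, 268, 262, 262, 265, 266, 266, 273, 296, 316, 325, 329, 326, 325, 329, 329, 330, 326, 326, 329, 328, 320]
-0.05 361 pred rows outer/inner/walltop 255.4 260.4
[421, 418, 417, 421, 423, 419, 417, 419, 422, 419, 416, 423, 428, 428, 420, 408, 399, 351, 293, 303, 341, 310, 269, 257, 262, 262, 262, 265, 267, 267, 265, 262, 259, 258, 257, 263, 263, 263, 259, 260, 259, 258, 257, 264, 265]
```

The lid edge sits at its shut position. The wall's bright top edge and the label below it are both uncovered, so the tab is inside.

```bash
python3 -c "
from plant import manip, camrig, readout
print(manip.job_done())"
```

```text
the job is handed in; nothing more can be done
None
```

The bottle stands upright in the carton's empty half, the lid lies flat with its tab tucked behind the front wall (checked in the last frame by pixel positions, not by eye), and the job was handed in at about 17 s; no verdict was returned.

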